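Close the bayonet lid of the sample mill

ROBOT

A 6-joint arm with a two-finger parallel gripper is mounted at the origin on the work surface. World frame = base frame: x ahead of the robot, y to its left, z up, the work surface at z = 0. Lengths are in mm, angles in rad, forces in N, time in s.
With the tool pointing down it reaches from about 325 to 875 mm from the base axis. Payload 4.4 kg.
Tool frame: the origin (TCP) lies between the finger pads; the fingertips stand 25 mm ahead of it and the grasp point (between the pads) lies 6 mm ahead of it; z points along the fingers, y is the line along which they close (so a half turn about z gives the same grasp; the last joint's range is limited). The gripper opens to 85 mm and grips with 20 to 120 N. Pads are 22 mm wide; open, the fingers measure 114 mm over their backs; the gripper's body (76 mm by 85 mm) begins 54 mm behind the grasp point. The pads swing forward as they close: fully open they stand 13 mm farther back than shut.
Start: joints at [-1.456, 0.207, 1.542, -0, 1.393, -0.15], TCP at [151.029, -554.813, 256.282] pointing down, gripper open.
Joint ranges: [-2.73, 2.73], [-0.86, 2.22], [0.23, 2.46], [-1.11, 4.25], [0.08, 2.63], [-2.82, 2.82]. Speed limits (rad/s): [2.79, 2.79, 3.14, 3.14, 3.14, 3.14].

INTERFACE

Orientations are given as a unit quaternion [w, x, y, z].
In Python, from workcell import robot, imaging gives the robot as it stands. Calls block until the motion is done:
- robot.move_pose(position, orientation): joint-space move of the TCP to a pose.
- robot.line_to(position, rotation=None, rate=150, guard=None): straight line of the TCP; rotation=None keeps the orientation; rate is the mean speed in mm/s. With guard (N) it stops when the force on the tool has changed by that much, and returns True; else False.
- robot.move_joints(angles): joint-space move.
- robot.set_gripper(opening): finger opening in mm; the grip force is fixed at half the most; returns when the fingers have stopped.
- robot.pause(seconds).
- robot.ik(position, orientation): joint angles nearest the present ones, or None.
- robot.state(): the state.
- imaging.get_image(name): name is "side" or "top" or "wrist"; returns a dict with "color" (480x640x3 uint8, red, green, blue), "K" (3x3 intrinsics, pixels), "D" ([k1, k2, p1, p2, k3] as OpenCV has them; the pictures are not rectified), "cam_to_world" (4x4, takes a point from camera to world coordinates). Camera axes: x right, y up, looking along -z (the intrinsics and any distortion apply to the point x, -y, -z); pixel columns grow to the right and rows downward; lengths in mm; the calibration is good to about 2 mm. A picture is of the moment at which its call begins. There is no depth.
A pose or a line that the arm cannot do raises robot.MotionError and nothing moves.
- robot.finish_job(): hands the job in; it is judged then, once.
The state is a dict: "time_s": time; "qpos": joint angles; "joint_velocities": joint speeds; "joint_efforts": joint torques, N m; "tcp_pos": TCP position; "ee_rot": TCP orientation; "force": force on the tool from outside, world axes, zero at the start; "torque": the same for the moment, N m; "width": finger opening in mm; "gripper_force": force on a finger pad.
Only numpy, scipy, OpenCV 4.12 (cv2) and the standard library are available. Lean on these libraries where they do the work, as an engineer would, in place of code of your own. Each camera call takes 0.05 s, during which the arm holds its last target. There are 200 camera calls.

TASK

The sample mill's blue lid has only been set on the chamber: it stands proud, with its lever left some way past the green mark and its yellow lugs resting on the steel collar. Turn the lid back by its lever until it points at the green mark, so that the lugs lie over the slots, push the lid straight down fully home without forcing it, then turn it clockwise by the lever to its stop at the red mark. Leave the jars, tub, vial, carton and scoop around it where they stand.

Things in the scene. Friction and masses are not known exactly. Their poses are not given: they have to be found in the camera images.
- mill: White bench mill, 220 x 200 mm, deck 110 mm above the table, fixed in place; origin at the centre of its underside, z up, straight below the lid's axis. On the deck stands a steel collar (outer radius about 72 mm, top 145 mm above the table) whose inward flange, 6 mm thick, has two slots on opposite sides. The mill does not move when pushed.
- lid_in (a joint): How far the lid is pushed down into the collar, in m: 0 proud (as found), 0.014 fully home. It slides straight down only; the seal's friction holds it wherever it is left, about 6 N pushes it down. It goes down only with the lugs over the slots (lid_turn within about 0.07 of 0); otherwise the lugs land on the collar.
- lid_turn (a joint): Bearing of the lid about its vertical axis, in rad: 0 with the lever over the green mark and the lugs over the slots, growing clockwise seen from above, 1.2 at the stop with the lever over the red mark. Friction holds it where it is left; about 1.5 N on the lever's post turns it. While proud it can also be turned past the green mark, to -0.5. Once down, the lugs run under the collar's flange.
- press_pad (a point): Centre of the flat top of the white round pad (44 mm across, 12 mm high) in the middle of the blue lid (98 mm across), on the lid's axis, 175 mm above the table while the lid is proud: the place to press. Its x axis points along the lever, z up.
- post_top (a point): Centre of the top of the upright orange post (14 mm across, 42 mm tall) on the lid's aluminium lever, 85 mm out from the lid's axis and 40 mm higher than the press pad. The lever below it is 18 mm wide, 10 mm thick, ending 96 mm from the axis. Nothing stands beside the post along its path.
- lug_a (a point): Top of one of the lid's two yellow lugs (14 mm wide), 55 mm from the lid's axis, 90 degrees from the lever (anticlockwise from it). It shows beyond the lid's edge.
- lug_b (a point): Top of the other yellow lug, 55 mm from the axis, opposite lug_a.
- open_mark (a point): Centre of the green mark on the mill's white deck, 24 x 8 mm, 88 mm from the lid's axis: with the lever above it the lugs lie over the slots.
- locked_mark (a point): Centre of the red mark on the deck, 24 x 8 mm, 88 mm from the axis: the lever stands above it when the lid is turned to its stop.
- jar_amber: Bystander: amber jar with green cap, 56 mm across, 85 mm high, origin under its centre.
- jar_white: Bystander: white jar with green cap, 60 mm across, 70 mm high, origin under its centre.
- tub: Bystander: open white tub, 80 mm across, 65 mm high, origin under its centre.
- vial: Bystander: clear bottle with red cap, 44 mm across, 90 mm high, origin under its centre.
- carton: Bystander: cardboard carton 90 x 60 x 45 mm, origin under its centre.
- scoop: Bystander: steel scoop lying flat, 140 mm long, 10 mm high, origin near its middle, on the table.

How it is judged:
By the outcome, as a careful person would: the job done as asked, in the order asked, and still so for the second after the job is handed in, with the robot touching nothing.
It also fails if it takes over 54 s, if anything falls off the work surface, if the arm or the gripper's body presses on something with over 40 N, if the wrist force passes 120 N, or if a joint passes its speed limit or range.

## Working session

There is one attempt and no reset: what is moved stays moved. The work goes in short steps, each a Python script; the robot and the scene stay as the last script left them, time stands still between calls to the robot, and variables do not carry over. Pictures are saved under pics/ and viewed, at most 10 in all, crops included, and the job is handed in when it is done.

```bash
ls; mkdir -p pics; python3 - <<'E'
from workcell import robot, imaging
import cv2,pickle
d={}
for n in("top","side"):
    i=imaging.get_image(n); d[n]=i
    cv2.imwrite(f"pics/{n}0.png",i["color"][:,:,::-1]); print(n,i["K"],i["D"],i["cam_to_world"])
pickle.dump(d,open("im0.pkl","wb"))
print(robot.state())
E
```

```text
pics
top [[546.49603386   0.         317.99519936]
 [  0.         546.49603386 227.04110831]
 [  0.           0.           1.        ]] [0.05044848 0.         0.         0.         0.        ] [[-1.39519019e-02  9.85356832e-01 -1.69933096e-01  3.92571430e+02]
 [-9.99885804e-01 -1.27616880e-02  8.09431595e-03  2.48027660e+01]
 [ 5.80715637e-03  1.70026622e-01  9.85422359e-01  1.17168217e+03]
 [ 0.00000000e+00  0.00000000e+00  0.00000000e+00  1.00000000e+00]]
side [[531.32815137   0.         321.03229056]
 [  0.         531.32815137 245.55287253]
 [  0.           0.           1.        ]] [0.05583364 0.         0.         0.         0.        ] [[-7.76279174e-01  3.78297027e-01 -5.04263824e-01  1.27249781e+02]
 [-6.30322273e-01 -4.77459131e-01  6.12149174e-01  5.84067117e+02]
 [-9.19115422e-03  7.93047374e-01  6.09090621e-01  6.85003023e+02]
 [ 0.00000000e+00  0.00000000e+00  0.00000000e+00  1.00000000e+00]]
{'time_s': 0.1, 'qpos': array([-1.45553490e+00,  2.07376832e-01,  1.54281262e+00, -1.48123324e-05,
        1.39349186e+00, -1.50546908e-01]), 'joint_velocities': array([ 0.00037716, -0.00286081, -0.00269169,  0.00110542,  0.00117294,
        0.00087498]), 'joint_efforts': array([-1.94406089e-04, -3.84091938e+01, -2.92548555e+01, -1.57401405e-04,
        4.84844728e-03,  1.75541800e-05]), 'tcp_pos': array([ 150.93201903, -554.18482391,  255.21721678]), 'ee_rot': array([-1.04429219e-03,  9.91180519e-01,  1.32514481e-01,  1.11362664e-05]), 'force': array([-0.03297066, -0.31427572, -0.29266055]), 'torque': array([-0.00157316, -0.00157478, -0.0270339 ]), 'gripper_force': 0.0, 'width': 85.23934231178418}
```

View pics/top0.png

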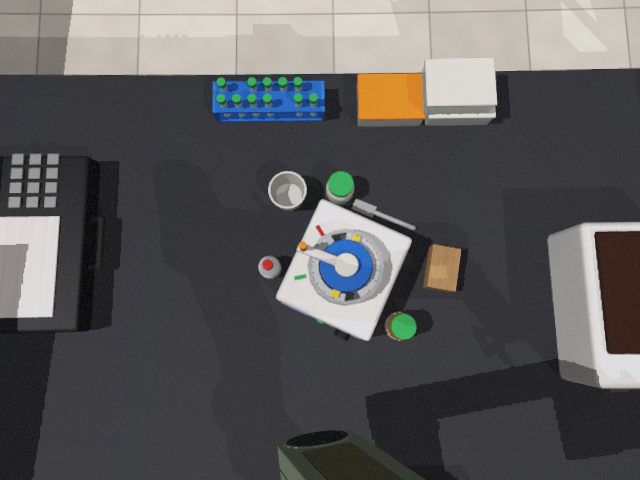

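View pics/side0.png

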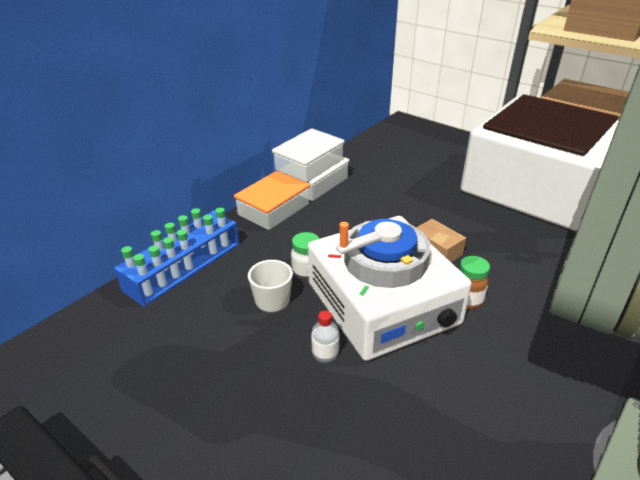

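The top view shows the pad at about (346,265), the orange post at (303,246), the green mark at (300,277), the red mark at (320,230) and the lugs at (356,239) and (336,294). The side view agrees: the lever sits between the two marks. Next I'll measure these points.

```bash
cat > h.py <<'E'
import numpy as np,cv2,pickle
def ray(im,px):
    u=cv2.undistortPoints(np.array([[px]],float),im["K"],np.array(im["D"],float))[0,0]
    T=im["cam_to_world"]; return T[:3,3],T[:3,:3]@np.array([u[0],-u[1],-1])
def at(im,px,z):
    o,d=ray(im,px); return o+d*(z-o[2])/d[2]
def blob(im,lo,hi,box):
    """centroid of HSV range in box x0,y0,x1,y1"""
    h=cv2.cvtColor(im["color"],cv2.COLOR_RGB2HSV); x0,y0,x1,y1=box
    m=cv2.inRange(h[y0:y1,x0:x1],np.array(lo),np.array(hi))
    n,l,s,c=cv2.connectedComponentsWithStats(m)
    if n<2: return None,0
    k=1+np.argmax(s[1:,4]); return c[k]+[x0,y0],s[k,4]
E
cat > m.py <<'E'
from h import *
def measure(d):
    t,s=d["top"],d["side"]
    for nm,lo,hi,b,z,im in [
     ("blue",(105,120,60),(125,255,255),(300,220,395,310),163,t),
     ("pad",(0,0,150),(180,60,255),(330,248,362,282),175,t),
     ("green",(45,100,60),(80,255,255),(285,265,312,290),110,t),
     ("red",(0,170,60),(5,255,255),(308,218,330,240),110,t),
     ("post",(6,170,80),(16,255,255),(280,225,330,300),210,t),
     ("lugA",(22,140,80),(32,255,255),(320,285,350,305),153,t),
     ("lugB",(22,140,80),(32,255,255),(345,228,370,250),153,t),
     ("green_s",(45,100,60),(80,255,255),(350,278,378,300),110,s),
     ("red_s",(0,170,60),(5,255,255),(322,248,345,262),110,s),
     ("blue_s",(105,120,60),(125,255,255),(350,215,420,262),163,s),
     ]:
        c,a=blob(im,lo,hi,b)
        if a: print(nm,c.round(1),a,at(im,c,z).round(1))
E
python3 - <<'E'
import pickle,cv2,numpy as np
from m import *
d=pickle.load(open("im0.pkl","rb")); measure(d)
a=cv2.resize(d["top"]["color"][195:345,260:425],None,fx=4,fy=4,interpolation=2)[:,:,::-1]
b=cv2.resize(d["side"]["color"][200:350,300:480],None,fx=4,fy=4,interpolation=2)[:,:,::-1]
cv2.imwrite("pics/ct.png",a)
E
```

```text
blue [346.9 266.6] 1544 [491.5 -35.9 163. ]
pad [344.5 263.8] 514 [495.7 -30.9 175. ]
green [300.1 276.7] 32 [478.4  52.1 110. ]
red [319.6 230. ] 24 [569.6  13.  110. ]
post [303.2 246.5] 22 [523.6  43.6 210. ]
lugA [335.2 293. ] 44 [443.9 -13.7 153. ]
lugB [356. 238.] 35 [546.3 -54.9 153. ]
green_s [363.7 290.1] 33 [476.   54.6 110. ]
red_s [333.4 255.7] 14 [568.3  15.4 110. ]
blue_s [389.6 242.7] 1317 [477.1 -15.3 163. ]
```

View pics/ct.png

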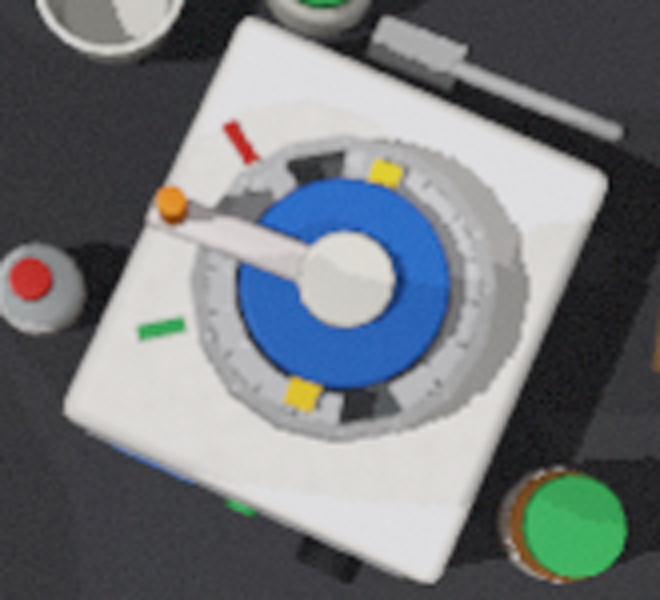

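The measurements are consistent: both marks lie 88 mm from the axis at about (494.5,-34), they are 1.194 rad apart, and lid_turn is about +0.56. I'll cage the post loosely and turn the lid back to green.

```bash
cat >> h.py <<'E'
C=np.array([494.5,-33.8])
def pose(phi_deg,z,r=85):
    p=np.radians(phi_deg); return [C[0]+r*np.cos(p),C[1]+r*np.sin(p),z],[0,np.cos(p/2),np.sin(p/2),0]
def arc(robot,a,b,z,guard,rate=60,step=6):
    n=int(np.ceil(abs(b-a)/step))
    for f in np.linspace(a,b,n+1)[1:]:
        P,Q=pose(f,z)
        hit=robot.line_to(P,Q,rate=rate,guard=guard)
        print(round(f,1),hit,robot.state()["force"].round(1))
        if hit: return True
    return False
E
python3 - <<'E'
from workcell import robot,imaging
from h import *
robot.move_pose(*pose(69,300))
robot.set_gripper(45)
print(robot.line_to(pose(69,209)[0],guard=8,rate=100))
robot.set_gripper(16)
s=robot.state();print(s["width"],s["force"],s["tcp_pos"])
arc(robot,69,101.3,209,12)
robot.set_gripper(40)
robot.line_to(pose(101.3,300)[0],rate=200)
im=imaging.get_image("wrist");s=robot.state();print(s["time_s"],s["tcp_pos"])
robot.move_pose([380,-330,300],pose(101,0)[1])
d={n:imaging.get_image(n) for n in("top","side")}; d["wrist"]=im
pickle.dump(d,open("im1.pkl","wb"))
from m import measure; measure(d)
cv2.imwrite("pics/ct1.png",cv2.resize(d["top"]["color"][195:345,260:425],None,fx=4,fy=4,interpolation=2)[:,:,::-1])
E
```

```text
False
16.16492368874199 [-0.0551258   0.43915751  0.65232964] [525.10234334  45.5226468  209.31005175]
74.4 False [ 0.6 -0.6 -0. ]
79.8 False [-0.2 -0.1 -0.2]
85.2 False [-0.1  0.5  0.4]
90.5 False [-0.4  0.2 -0.3]
95.9 False [-0.2 -0.1 -0.4]
101.3 False [ 0.4 -0.6  0.4]
7.25 [476.81717749  49.62759995 298.21373497]
blue [347.1 265.7] 1538 [493.2 -36.2 163. ]
pad [344.7 264.8] 510 [493.8 -31.2 175. ]
green [295.  278.5] 2 [475.   62.1 110. ]
red [319.7 230.2] 23 [569.4  12.9 110. ]
post [300.3 271.9] 41 [478.8  49.2 210. ]
lugA [348.2 294.8] 17 [440.2 -37.8 153. ]
green_s [363.8 290. ] 32 [476.2  54.3 110. ]
red_s [333.4 255.7] 14 [568.3  15.4 110. ]
blue_s [392.1 241.3] 1146 [476.  -21.1 163. ]
```

View pics/ct1.png

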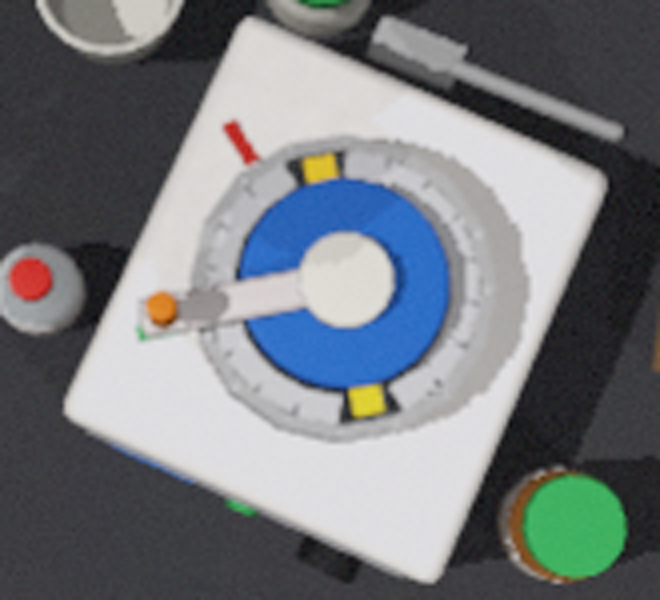

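The lever now covers the green mark, and both yellow lugs, at crop (320,168) and (367,402), sit centred in the dark slots. Now I'll press the lid down.

```bash
python3 - <<'E'
from workcell import robot,imaging
from h import *
robot.set_gripper(0)
robot.move_pose(*pose(101,300,0))
robot.line_to(pose(101,208,0)[0],rate=120)
hit=False;z=202
f0=robot.state()["force"]
while z>=183.5 and not hit:
    hit=robot.line_to(pose(101,z,0)[0],rate=20,guard=22); s=robot.state()
    print(z,hit,s["tcp_pos"].round(1),s["force"].round(1)); z-=1.5
robot.line_to(pose(101,300,0)[0],rate=200)
robot.move_pose([380,-330,300],pose(101,0)[1])
d={n:imaging.get_image(n) for n in("top","side")}
pickle.dump(d,open("im2.pkl","wb")); print(robot.state()["time_s"])
a=[cv2.resize(im,(400,400),interpolation=2) for im in (d["side"]["color"][195:305,320:430],d["top"]["color"][205:325,285:405])]
cv2.imwrite("pics/c2.png",np.hstack(a)[:,:,::-1])
E
```

```text
202 False [494.4 -33.7 201.9] [0.  0.7 0.1]
200.5 False [494.6 -33.8 200.5] [0.2 0.2 0.2]
199.0 False [494.6 -33.8 199.5] [-1.4  0.1  5. ]
197.5 False [494.6 -33.8 197.9] [-1.1 -0.1  5. ]
196.0 False [494.6 -33.8 196.3] [-0.9  0.   4.2]
194.5 False [494.6 -33.8 194.7] [-1.   0.4  4.1]
193.0 False [494.6 -33.8 193.1] [-0.9 -0.2  4.1]
191.5 False [494.6 -33.8 191.6] [-0.2 -0.2  4.2]
190.0 False [494.6 -33.8 190. ] [-1.4  0.5  4.2]
188.5 False [494.6 -33.8 188.5] [-0.6  0.6  4.2]
187.0 False [494.6 -33.8 187. ] [-0.8  1.4  3.4]
185.5 False [494.7 -33.8 186.4] [-3.7  1.4  9.2]
184.0 False [494.8 -33.8 186.3] [-5.4  0.3 15.2]
16.8917
```

View pics/c2.png

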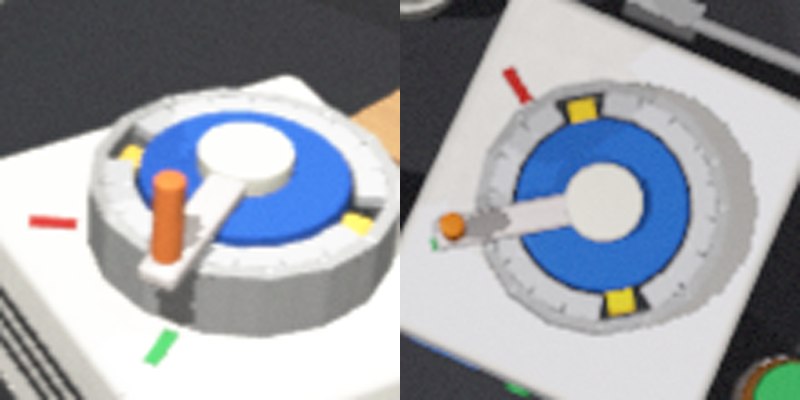

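The lid bottomed out after about 14 mm of travel, and the lugs at (130,155) and (355,222) in the side crop are sunk in the slots. Now I'll turn it clockwise to the stop.

```bash
python3 - <<'E'
from workcell import robot,imaging
from h import *
robot.set_gripper(45)
robot.move_pose(*pose(101,300))
print(robot.line_to(pose(101,195)[0],guard=8,rate=100))
robot.set_gripper(16)
if not arc(robot,101,35,195,12): arc(robot,35,28,195,12,rate=20,step=1)
s=robot.state();p=s["tcp_pos"][:2]-C;a=np.degrees(np.arctan2(p[1],p[0]));print("phi",a,s["force"],s["tcp_pos"])
robot.set_gripper(40)
robot.line_to([*s["tcp_pos"][:2],300],rate=200)
robot.move_pose([380,-330,300],pose(101,0)[1])
d={n:imaging.get_image(n) for n in("top","side")}
pickle.dump(d,open("im3.pkl","wb")); print(robot.state()["time_s"])
a=[cv2.resize(im,(400,400),interpolation=2) for im in (d["side"]["color"][195:305,320:430],d["top"]["color"][205:325,285:405])]
cv2.imwrite("pics/c3.png",np.hstack(a)[:,:,::-1])
cv2.imwrite("pics/top3.png",d["top"]["color"][:,:,::-1])
E
```

```text
False
95.0 False [ 0.6 -0.  -0.7]
89.0 False [-0.  -0.3  0.5]
83.0 False [-0.2 -0.   0.2]
77.0 False [ 0.1 -0.1  0. ]
71.0 False [-0.1 -0.1 -0.1]
65.0 False [-0.   1.  -0.3]
59.0 False [-0.4 -0.6 -0. ]
53.0 False [-0.5  0.6  0.2]
47.0 False [ 0.7  0.3 -0.7]
41.0 False [-0.8  0.3  0.2]
35.0 False [-0.   0.  -0.6]
34.0 False [-0.1  0.5  0.4]
33.0 False [-1.2  0.9  0.5]
32.0 False [-1.   1.9  0. ]
31.0 False [-2.4  4.6  1.4]
30.0 False [-3.9  5.8  2.2]
29.0 False [-4.6  7.9  3.5]
28.0 False [-5.4  9.9  3.4]
phi 30.223328706481556 [-5.3766002   9.85973373  3.43232111] [567.80870576   8.90665457 194.54090912]
28.3833
```

View pics/c3.png

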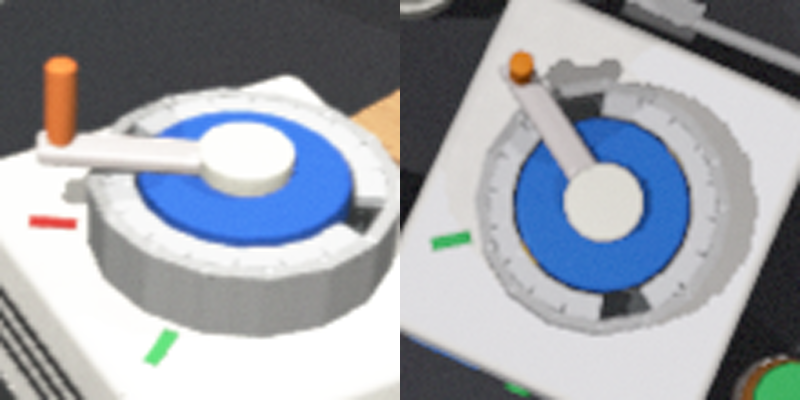

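View pics/top3.png

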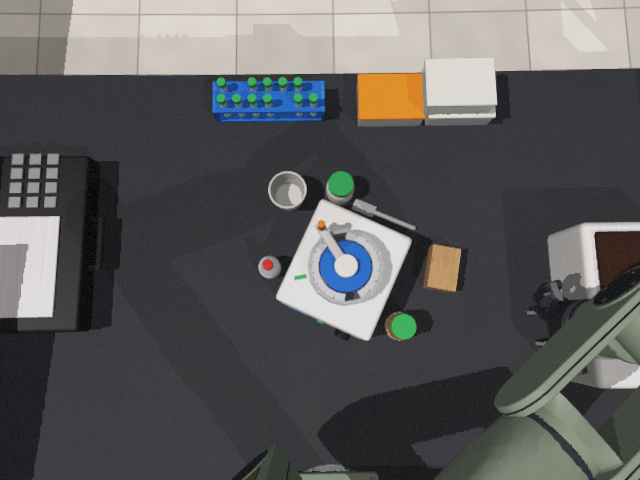

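The force rose to about 11 N at the stop. The lever now covers the red mark at about (321,227), the lugs are under the flange, and nothing else has moved.

```bash
python3 -c "
from workcell import robot
print(robot.finish_job())"
```

```text
the job is handed in; nothing more can be done
None
```

The lid was turned back to the green mark, pressed fully home with at most about 15 N, and turned clockwise to its stop at the red mark. The surrounding items stayed where they were, and the job was handed in at about 28 s.

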